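# Gauge the heater inserts and pull the tight one

## Task

One of the three aluminium heater inserts in the rack is tight: a long sleeve down its bore lets the pin gauge in only part-way. Take the gauge from its stand and gently try it in each insert in turn, starting next to the stand and working along the row, easing it down until it is fully home or is stopped, without forcing it. Then put the gauge back fully home in its stand and set the tight insert, sleeve and all, down upright in the white tray, leaving the two good ones in their nests.

Things in the scene. Friction and masses are not known exactly. Their poses are not given: they have to be found in the camera images.
- rack: fixed grey base plate, 90 mm (its x) by 330 mm (its y), 10 mm thick; origin at the centre of its underside, on the bench. At y = +120 mm the gauge stand, a block 44 x 44 mm with its top 48 mm above the bench; at y = +40, -40, -120 mm square nests 42 mm wide, floors 4 mm above the bench and 6 mm deep: an insert's top stands 49 mm above the bench
- stand (a point): mouth of the gauge stand's hole, 20 mm in diameter and 34 mm deep, in the top of the stand block, 48 mm above the bench; axes as the rack's
- nest1 (a point): centre of the floor of the nest next to the gauge stand (first to be gauged); axes as the rack's
- nest2 (a point): centre of the floor of the middle nest
- nest3 (a point): centre of the floor of the nest farthest from the gauge stand (last to be gauged)
- gauge_handle (a point): loose steel pin gauge, 0.15 kg, upright in its stand: a round pin 16 mm wide, 30 mm long with a chamfered end, above it a flange 30 mm wide, 5 mm thick, then a square handle 16 x 16 x 50 mm. Point: the handle's centre, 25 mm above the flange, 60 mm above the pin's end; z up along the pin, x and y square to the handle. Home: the flange rests on the block
- gauge_tip (a point): centre of the end of the pin; axes as the handle's. Home in a good bore or the stand it is 30 mm under the mouth; in the tight block it stops 8 mm under. The pin has 0.5 mm of play all round in a bore, less than the error of one pose reading. A few newtons tell a stop; over 60 N on an insert spoils it, so land slowly
- insert_1_mid (a point): aluminium block in nest1, 40 x 40 x 45 mm tall, 0.16 kg, an upright bore 17 mm wide, 40 mm deep in its top. Point: the block's centre, 22.5 mm under the bore's mouth; z up, x and y square to the sides. Down the bore lies a loose ring with a 12 mm hole: 5 mm tall in the two good blocks, 32 mm tall in the tight one, where it stops the pin. Any of the three can be the tight one
- insert_2_mid (a point): aluminium block in nest2, 40 x 40 x 45 mm tall, 0.16 kg, an upright bore 17 mm wide, 40 mm deep in its top. Point: the block's centre, 22.5 mm under the bore's mouth; z up, x and y square to the sides. Down the bore lies a loose ring with a 12 mm hole: 5 mm tall in the two good blocks, 32 mm tall in the tight one, where it stops the pin. Any of the three can be the tight one
- insert_3_mid (a point): aluminium block in nest3, 40 x 40 x 45 mm tall, 0.16 kg, an upright bore 17 mm wide, 40 mm deep in its top. Point: the block's centre, 22.5 mm under the bore's mouth; z up, x and y square to the sides. Down the bore lies a loose ring with a 12 mm hole: 5 mm tall in the two good blocks, 32 mm tall in the tight one, where it stops the pin. Any of the three can be the tight one
- insert_1: the same block as the _mid point of that name; origin at the centre of its underside, axes the same
- insert_2: the same block as the _mid point of that name; origin at the centre of its underside, axes the same
- insert_3: the same block as the _mid point of that name; origin at the centre of its underside, axes the same
- gauge: the same gauge, origin at the end of the pin, axes as the handle's
- tray: fixed white open tray, 130 mm (its x) by 110 mm (its y) and 22 mm tall, walls 4 mm, floor 4 mm thick; the origin is the centre of its underside, on the bench
- bottle: bystander: closed brown sample jar, 64 mm in diameter, 140 mm tall; origin at the centre of its underside
- mortar: bystander: white ceramic bowl, 90 mm in diameter, 50 mm tall; origin at the centre of its underside
- spatula: bystander: lab spoon 160 mm long lying on the bench; origin under its middle
Not all that is in view belongs to the job. What is shaped like the gauge but blue or turquoise is not meant.

How it is judged:
By the outcome, as a careful person would: the job done as asked, in the order asked, and still so for the second after the job is handed in, with the robot touching nothing.
It also fails if it takes over 64 s, if anything falls off the work surface, if the arm or the gripper's body presses on something with over 40 N, if the wrist force passes 120 N, or if a joint passes its speed limit or range.

## Robot

A 7-joint arm with a two-finger parallel gripper is mounted at the origin on the work surface. World frame = base frame: x ahead of the robot, y to its left, z up, the work surface at z = 0. Lengths are in m, angles in rad, forces in N, time in s.
With the tool pointing down it reaches from about 0.4 to 0.85 m from the base axis. Payload 4.5 kg.
Tool frame: the origin (TCP) lies midway between the tips of the shut fingers; the grasp point (between the pads) lies 19 mm behind it; y points along the fingers, z is the direction in which the jaws open and shut, and the axes are right-handed (so a half turn about y gives the same grasp; the last joint's range is limited). The gripper opens to 85 mm and grips with 20 to 120 N. Pads are 22 mm wide; open, the fingers measure 114 mm over their backs; the gripper's body (76 mm by 85 mm) begins 54 mm behind the grasp point. The pads swing forward as they close: fully open they stand 13 mm farther back than shut.
Start: joints at [1.196, 0.689, -0.195, 1.565, 0.157, 0.902, -0.215], TCP at [0.248, -0.574, 0.231] pointing down, gripper open.
Joint ranges: [-3.01, 3.01], [-0.46, 2.08], [-1.47, 1.51], [0.13, 2.56], [-1, 4.14], [0.04, 2.09], [-2.66, 2.66]. Speed limits (rad/s): [2.57, 2.57, 3.14, 3.14, 3.14, 3.14, 3.14].

## Interface

Orientations are given as [roll, pitch, yaw] about the fixed x, y, z axes, in that order (R = Rz(yaw) Ry(pitch) Rx(roll)).
In Python, from plant import robot, eyes, sign_off gives the robot as it stands.
- The arm moves only by the shell command python3 -m creep 'ROWS'. ROWS is JSON, a list that holds one entry, the list of rows, each a list of 7 numbers: the shift along the world's x, y, z in cm, then the turn, a rotation vector about the world's x, y, z in rad, then the opening, from 0 (shut) to 1 (fully open). In form: [[[x, y, z, ax, ay, az, hand], ...]]. A call has 1 to 20 rows; each row is the pose to reach, as a shift and turn from the pose measured when the call began; what a row does not reach only later rows make up. A row lasts 1/8 s, in which the tool goes at most 62.5 mm and 10.7 degrees, less where a joint would pass 70% of its speed; a pose out of reach is approached as far as the arm can. A call with a gripper value outside its range is refused whole. The fingers move at their own pace and stop on an object; the grip force is fixed at half the most. Time passes only in rows, so rows that repeat a pose let the fingers close. It gives the time, the measured TCP pose, the force and the opening at its end, in the units of the state.
- robot.sense(): the state, without advancing time (a new reading comes with each control period).
- eyes.camera(name): name is "side" or "top" or "wrist"; returns a dict with "img" (384x512x3 uint8, red, green, blue), "vfov" (degrees; the focal length in pixels is half the picture's height over the tangent of half this angle, whatever the lens; pixels are square), "cx", "cy" (the principal point, pixels), "R" (3x3) and "t" (3): a world point X has camera coordinates R X + t. Camera axes: x right, y down, z forward; pixel columns grow to the right and rows downward; lengths in m; the calibration is good to about 2 mm. A picture is of the moment at which its call begins. There is no depth.
- sign_off(): hands the job in, once; it reports no verdict.
The state is a dict: "time": time; "joint_positions": joint angles; "joint_vel": joint speeds; "tau": joint torques, N m; "position": TCP position; "eef_rot": TCP orientation; "force": force on the tool from outside, world axes, zero at the start; "wrist_torque": the same for the moment, N m; "grip_width": finger opening in m.
Only numpy, scipy, OpenCV 4.12 (cv2) and the standard library are available. Lean on these libraries where they do the work, as an engineer would, in place of code of your own. Each camera call takes 0.05 s, during which the arm holds its last target.

## Working session

There is one attempt and no reset: what is moved stays moved. The work goes in short steps, Python scripts to look and compute and a shell command to move; the robot and the scene stay as the last step left them, time stands still between calls to the robot, and variables do not carry over. Pictures are saved under pics/ and viewed, and the job is handed in when it is done.

```bash
ls; mkdir -p pics
cat > h.py <<'E'
import numpy as np, cv2
from plant import robot, eyes, sign_off
def snap(n,fn):
    c=eyes.camera(n); cv2.imwrite('pics/'+fn,cv2.cvtColor(c['img'],cv2.COLOR_RGB2BGR)); np.save('pics/%s.npy'%fn,c,allow_pickle=True); return c
def load(fn): return np.load('pics/%s.npy'%fn,allow_pickle=True).item()
def ray(c,u,v):
    f=c['img'].shape[0]/2/np.tan(np.radians(c['vfov'])/2)
    R=np.array(c['R']);t=np.array(c['t'])
    d=R.T@np.array([(u-c['cx'])/f,(v-c['cy'])/f,1]); return -R.T@t,d/np.linalg.norm(d)
def onz(c,u,v,z):
    o,d=ray(c,u,v); return o+d*(z-o[2])/d[2]
def proj(c,X):
    f=c['img'].shape[0]/2/np.tan(np.radians(c['vfov'])/2)
    p=np.array(c['R'])@np.array(X)+np.array(c['t']); return c['cx']+f*p[0]/p[2],c['cy']+f*p[1]/p[2]
def two(c1,p1,c2,p2):
    o1,d1=ray(c1,*p1);o2,d2=ray(c2,*p2)
    A=np.stack([d1,-d2],1);s=np.linalg.lstsq(A,o2-o1,rcond=None)[0]
    a=o1+s[0]*d1;b=o2+s[1]*d2; return (a+b)/2,np.linalg.norm(a-b)
E
python3 - <<'E'
from h import *
np.set_printoptions(precision=4,suppress=True)
for n in ['side','top','wrist']:
    c=snap(n,n+'0.png'); print(n,c['vfov'],c['cx'],c['cy'],-np.array(c['R']).T@np.array(c['t']),np.array(c['R'])[2])
s=robot.sense(); print(s)
E
```

```text
pics
side 55.15414919187403 254.2196329374231 193.42430663528356 [0.4515 0.6702 0.6067] [ 0.1747 -0.7772 -0.6045]
top 57.437165686595044 258.0213868086746 195.32162454115672 [0.5452 0.0302 0.878 ] [ 0.1036  0.0045 -0.9946]
wrist 58.007787322590566 249.69972255225568 193.182435001257 [ 0.324  -0.5409  0.373 ] [-0.2914 -0.1253 -0.9484]
{'time': 0.15, 'joint_positions': array([ 1.1958,  0.6898, -0.1945,  1.5661,  0.1573,  0.9025, -0.2151]), 'joint_vel': array([-0.0012, -0.0041, -0.    , -0.0042,  0.0014,  0.    ,  0.0001]), 'tau': array([ -0.0008, -53.9929,  -1.2679, -15.8718,   0.0094,   0.0065,
        -0.    ]), 'position': array([ 0.2482, -0.5731,  0.2307]), 'eef_rot': array([-1.5722, -0.0001, -2.7327]), 'force': array([-0.2273, -0.544 ,  0.6983]), 'wrist_torque': array([ 0.039 ,  0.0458, -0.0089]), 'grip_width': 0.08537856998264455}
```

View pics/top0.png

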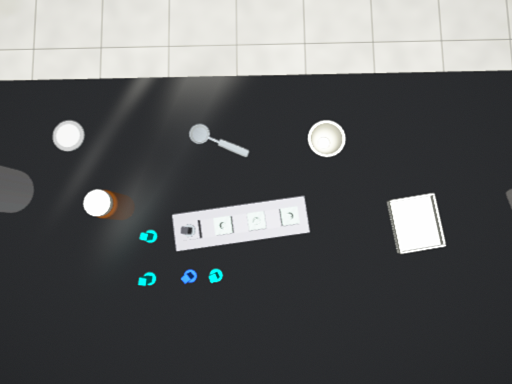

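View pics/side0.png

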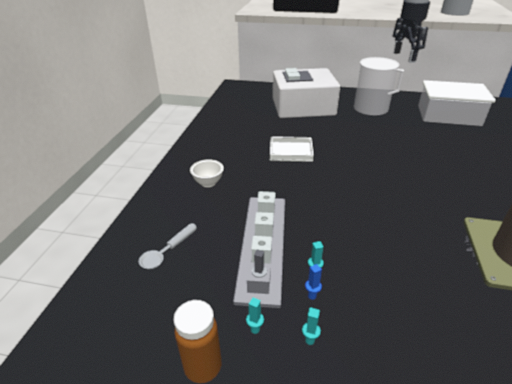

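View pics/wrist0.png

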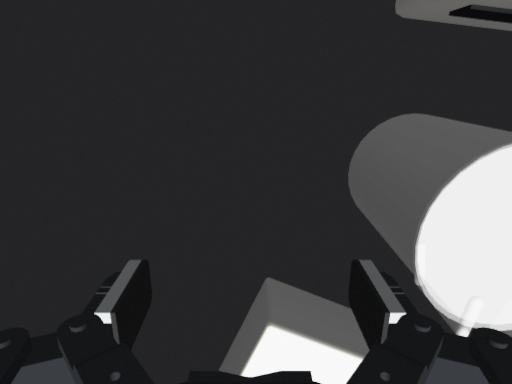

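The top view shows the rack from (173,213) to (308,240). The stand and gauge are at its left end near (187,231), the inserts near (222,226), (256,220) and (290,216), and the tray near (416,223). Things that could pass for the gauge: turquoise at (149,237), (147,279) and (216,276), blue at (189,277). The real one is the dark steel one on the stand, at top (187,231) and side (260,262). Next is a close crop to check.

Run:
```python
from h import *
np.set_printoptions(precision=4,suppress=True)
t=load('top0.png'); s=load('side0.png')
a=cv2.resize(t['img'][190:260,165:315],None,fx=5,fy=5,interpolation=cv2.INTER_CUBIC)[:, :750]
b=cv2.resize(s['img'][185:305,230:330],None,fx=5,fy=5,interpolation=cv2.INTER_CUBIC)
cv2.imwrite('pics/cropT.png',a[...,::-1]); cv2.imwrite('pics/cropS.png',b[...,::-1])
# rack outline: bright-ish region
g=cv2.cvtColor(t['img'],cv2.COLOR_RGB2GRAY)
m=(g>90).astype(np.uint8); m[:120]=0
n,l,st,ce=cv2.connectedComponentsWithStats(m)
for i in range(1,n):
    if st[i,4]>300:
        cs,_=cv2.findContours((l==i).astype(np.uint8),cv2.RETR_EXTERNAL,cv2.CHAIN_APPROX_NONE)
        r=cv2.minAreaRect(np.vstack(cs)); print(st[i],r)
        P=cv2.boxPoints(r)
        for p in P: print('  ',p,onz(t,*p,0.01),onz(t,*p,0.022))
```

```text
[ 52 120  33  32 809] ((68.00000762939453, 135.50001525878906), (30.405588150024414, 31.819805145263672), 45.0)
   [ 46. 136.] [0.7969 0.571  0.01  ] [0.7934 0.5635 0.022 ]
   [ 68.5 113.5] [0.8549 0.5159 0.01  ] [0.8506 0.5091 0.022 ]
   [ 90. 135.] [0.7974 0.4588 0.01  ] [0.7939 0.4529 0.022 ]
   [ 67.5 157.5] [0.7402 0.5139 0.01  ] [0.7375 0.5072 0.022 ]
[ 307  120   39   38 1147] ((326.0, 138.5), (37.0, 38.0), 90.0)
   [307. 120.] [ 0.8261 -0.0938  0.01  ] [ 0.8222 -0.0921  0.022 ]
   [345. 120.] [ 0.8243 -0.1904  0.01  ] [ 0.8204 -0.1873  0.022 ]
   [345. 157.] [ 0.7287 -0.1863  0.01  ] [ 0.7261 -0.1833  0.022 ]
   [307. 157.] [ 0.7304 -0.0908  0.01  ] [ 0.7278 -0.0891  0.022 ]
[189 123  60  34 645] ((218.1000213623047, 142.80001831054688), (63.504329681396484, 20.124608993530273), 26.56505012512207)
   [185.2 137.6] [0.7861 0.2163 0.01  ] [0.7828 0.2137 0.022 ]
   [194.2 119.6] [0.8327 0.1936 0.01  ] [0.8287 0.1913 0.022 ]
   [251. 148.] [0.7561 0.0498 0.01  ] [0.7532 0.0495 0.022 ]
   [242. 166.] [0.7104 0.0731 0.01  ] [0.7081 0.0725 0.022 ]
[   0  167   33   45 1218] ((16.0, 
[... 718 characters left out ...]
0.2374] [ 0.6178 -0.2831  0.01  ] [ 0.6168 -0.2788  0.022 ]
   [434.7469 190.1992] [ 0.6407 -0.4054  0.01  ] [ 0.6394 -0.3994  0.022 ]
   [446.2606 246.1228] [ 0.5026 -0.424   0.01  ] [ 0.5032 -0.4177  0.022 ]
   [397.5038 256.161 ] [ 0.4804 -0.3037  0.01  ] [ 0.4813 -0.2991  0.022 ]
[ 172  196  138   56 5062] ((240.0157470703125, 222.99359130859375), (37.78109359741211, 135.4805908203125), 81.93675231933594)
   [170.2954 213.7915] [0.5934 0.2525 0.01  ] [0.5927 0.2494 0.022 ]
   [304.4366 194.7881] [ 0.6349 -0.0814  0.01  ] [ 0.6337 -0.0799  0.022 ]
   [309.7361 232.1957] [ 0.5422 -0.0916  0.01  ] [ 0.5422 -0.0899  0.022 ]
   [175.5948 251.1991] [0.5014 0.2386 0.01  ] [0.502  0.2357 0.022 ]
```

View pics/cropT.png

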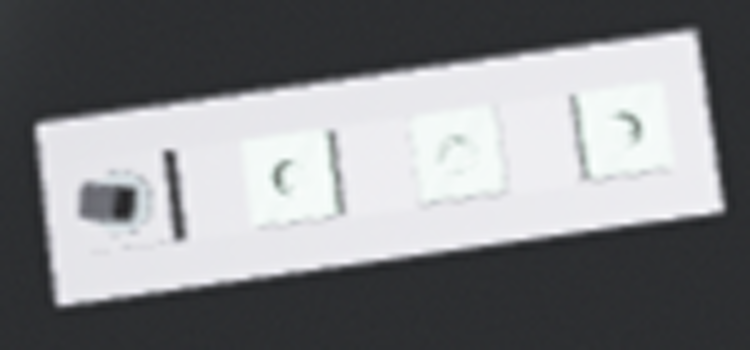

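View pics/cropS.png

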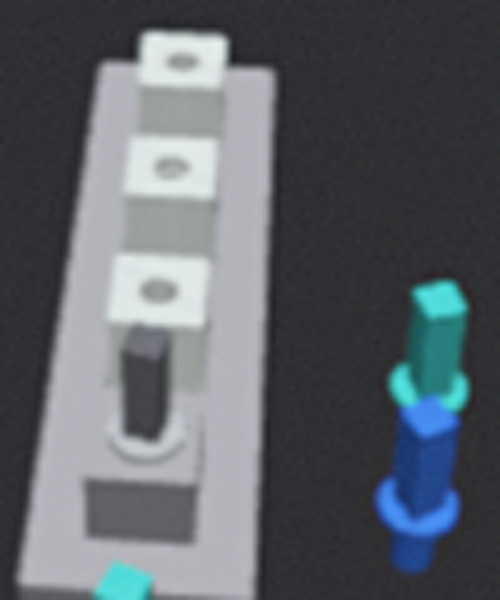

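The crop confirms it: the dark steel gauge stands in the stand, and the coloured ones are loose on the bench. Now I'll move the wrist over the rack with the jaws along the rack's x.

```bash
python3 -m creep '[[[2.2,5.2,0,0,0,0.09,1],[4.5,10.5,0,0,0,0.18,1],[6.7,15.7,0,0,0,0.28,1],[9,21,0,0,0,0.37,1],[11.2,26.2,0,0,0,0.46,1],[13.5,31.4,0,0,0,0.55,1],[15.7,36.6,0,0,0,0.65,1],[17.9,41.9,0,0,0,0.74,1],[20.1,47.1,0,0,0,0.83,1],[22.3,52.4,0,0,0,0.92,1],[24.6,57.6,0,0,0,1.02,1],[26.8,62.8,-1,0,0,1.11,1],[29,68,-2,0,0,1.2,1],[31.2,73.3,-3,0,0,1.286,1],[31.2,73.3,-3,0,0,1.286,1],[31.2,73.3,-3,0,0,1.286,1]]]'
python3 - <<'E'
from h import *
np.set_printoptions(precision=4,suppress=True)
c=snap('wrist','w1.png');s=robot.sense();print(s['time'],s['position'],s['eef_rot'],s['joint_positions'],s['force'])
print(-np.array(c['R']).T@np.array(c['t']))
for n,y in [('stand',.12),('n1',.04),('n2',-.04),('n3',-.12)]:
    print(n,proj(c,[0.568-.123*y,0.0795+.992*y,0.049]))
E
```

```text
time: 2.15
position: [0.5597, 0.1591, 0.2001]
eef_rot: [-1.574, -0.001, -1.447]
force: [0.2, 0.2, -0.5]
grip_width: 0.0852
2.2 [0.5599 0.1582 0.2004] [-1.5734 -0.0018 -1.4485] [-0.0839  0.7015 -0.47    1.721   0.4117  0.8218 -0.6217] [ 0.5844 -0.2    -0.0389]
[0.5511 0.2401 0.3425]
stand (np.float64(247.24666810900922), np.float64(128.7698108081283))
n1 (np.float64(247.40274768903342), np.float64(216.79113385351425))
n2 (np.float64(247.5355978499513), np.float64(291.71218969541343))
n3 (np.float64(247.65004528484843), np.float64(356.25499944178705))
```

View pics/w1.png

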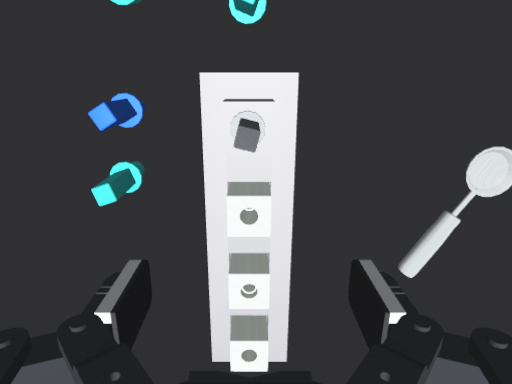

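The wrist view agrees with the rack pose. The gauge is at (248,133), and the bores are at (249,216), (249,291) and (249,355). Insert 2 seems to show a ring close to its mouth, which the gauge will have to confirm. Next I'll measure the gauge and bores more finely.

Run:
```python
from h import *
np.set_printoptions(precision=4,suppress=True)
c=load('w1.png'); im=c['img']
cv2.imwrite('pics/cw1.png',cv2.resize(im[95:165,210:290],None,fx=7,fy=7,interpolation=cv2.INTER_CUBIC)[...,::-1])
cv2.imwrite('pics/cw2.png',cv2.resize(im[195:375,220:280],None,fx=3.3,fy=3.3,interpolation=cv2.INTER_CUBIC)[...,::-1])
g=cv2.cvtColor(im,cv2.COLOR_RGB2GRAY)
# handle: top face grey, sides dark
for n,(u,v) in dict(n1=(249,216),n2=(249,291),n3=(249,355)).items():
    w=cv2.resize(g[v-14:v+15,u-16:u+17],None,fx=8,fy=8,interpolation=cv2.INTER_CUBIC)
    for th in (215,):
        m=(w<th).astype(np.uint8); k,l,st,ce=cv2.connectedComponentsWithStats(m)
        for i in range(1,k):
            if st[i,4]>1500: 
                print(n,st[i], w.min(), w.max())
                cs,_=cv2.findContours((l==i).astype(np.uint8),cv2.RETR_EXTERNAL,cv2.CHAIN_APPROX_NONE)
                e=cv2.fitEllipse(cs[0]); p=((e[0][0]+.5)/8-.5+u-16,(e[0][1]+.5)/8-.5+v-14)
                print('   ',e,p,onz(c,*p,.049))
```

```text
n1 [   54    59   148   124 14588] 105 255
    ((127.50780487060547, 119.10287475585938), (123.52124786376953, 152.29257202148438), 91.45305633544922) (248.50097560882568, 216.45035934448242) [0.564  0.1196 0.049 ]
n2 [  80   55   98   68 5043] 92 255
    ((128.9581298828125, 87.43147277832031), (65.1665267944336, 97.13247680664062), 88.64630889892578) (248.68226623535156, 287.49143409729004) [0.5735 0.0448 0.049 ]
n2 [  60   97  139   74 5400] 92 255
    ((128.18301391601562, 125.49057006835938), (91.09426879882812, 129.18716430664062), 89.8564224243164) (248.58537673950195, 292.2488212585449) [0.574  0.0393 0.049 ]
n3 [   65    68   129   101 10147] 107 255
    ((129.15977478027344, 117.816162109375), (99.6681900024414, 127.71070098876953), 89.32020568847656) (248.70747184753418, 355.2895202636719) [ 0.5837 -0.0381  0.049 ]
```

View pics/cw1.png

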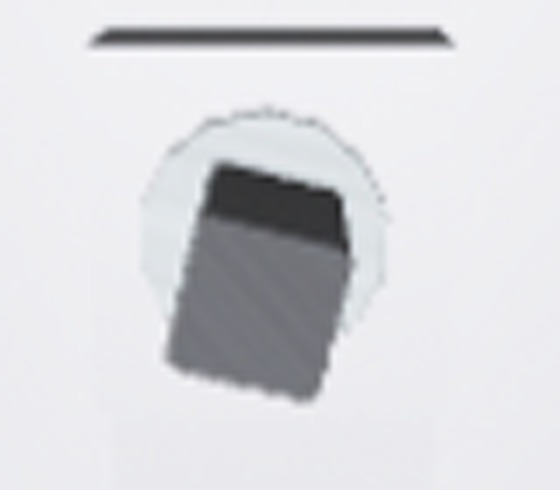

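View pics/cw2.png

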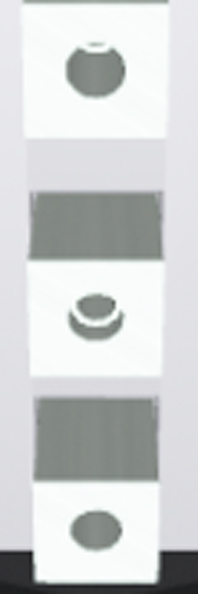

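Run:
```python
from h import *
np.set_printoptions(precision=4,suppress=True)
c=load('w1.png')
P=np.array([onz(c,x/7+210-.4,y/7+95-.4,.103) for x,y in [(205,215),(350,255),(315,402),(168,360)]])
print(P,P.mean(0),[np.linalg.norm(P[i]-P[i-1]) for i in range(4)],[np.degrees(np.arctan2(*(P[i]-P[i-1])[[1,0]])) for i in range(4)])
# dark base of back face at z=.053
Q=np.array([onz(c,x/7+210-.4,y/7+95-.4,.053) for x,y in [(218,163),(340,192)]]);print(Q,np.linalg.norm(Q[0]-Q[1]))
# flange
print('flange L,R,top',[onz(c,x/7+210-.4,y/7+95-.4,.053) for x,y in [(140,230),(390,230),(265,108)]])
T=load('top0.png');
from math import *
```

```text
[[0.5469 0.2078 0.103 ]
 [0.5615 0.2057 0.103 ]
 [0.5599 0.1907 0.103 ]
 [0.5449 0.1931 0.103 ]] [0.5533 0.1993 0.103 ] [np.float64(0.014810259842578388), np.float64(0.01473454363930471), np.float64(0.015041297160985415), np.float64(0.015269710342836822)] [np.float64(82.10559342839686), np.float64(-8.19165673985279), np.float64(-95.86573525729008), np.float64(170.98715516086824)]
[[0.5468 0.2073 0.053 ]
 [0.5615 0.2057 0.053 ]] 0.014735516412367594
flange L,R,top [array([0.5386, 0.1984, 0.053 ]), array([0.5679, 0.202 , 0.053 ]), array([0.5515, 0.2142, 0.053 ])]
```

```bash
python3 -m creep '[[[-0.3,2,-2,0,0,-0.13,0.6],[-0.65,4.0,-5,0,0,-0.26,0.6],[-0.65,4.0,-8,0,0,-0.26,0.6],[-0.65,4.0,-8,0,0,-0.26,0.6],[-0.65,4.0,-8,0,0,-0.26,0.6]]]'
python3 - <<'E'
from h import *
np.set_printoptions(precision=4,suppress=True)
c=snap('wrist','w2.png');s=robot.sense();print(s['time'],s['position'],s['eef_rot'],s['grip_width'])
print(proj(c,s['position']))
E
```

```text
time: 2.82
position: [0.5542, 0.197, 0.1215]
eef_rot: [-1.572, -0.002, -1.711]
force: [0.2, -0.4, -0.2]
grip_width: 0.0517
2.875 [0.5545 0.1974 0.1218] [-1.5713 -0.001  -1.7103] 0.05132217711455287
(np.float64(247.92925550529165), np.float64(261.6667026544874))
```

View pics/w2.png

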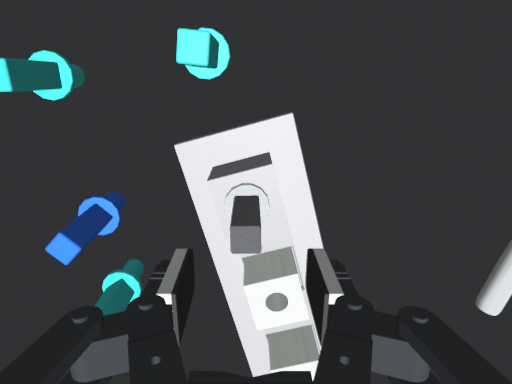

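Run:
```python
from h import *
np.set_printoptions(precision=4,suppress=True)
c=load('w2.png')
print(onz(c,246,239,.103), onz(c,246.5,204,.053))
cv2.imwrite('pics/cw3.png',cv2.resize(c['img'][170:270,200:300],None,fx=6,fy=6,interpolation=cv2.INTER_CUBIC)[...,::-1])
```

```text
[0.5537 0.1999 0.103 ] [0.5535 0.2005 0.053 ]
```

View pics/cw3.png

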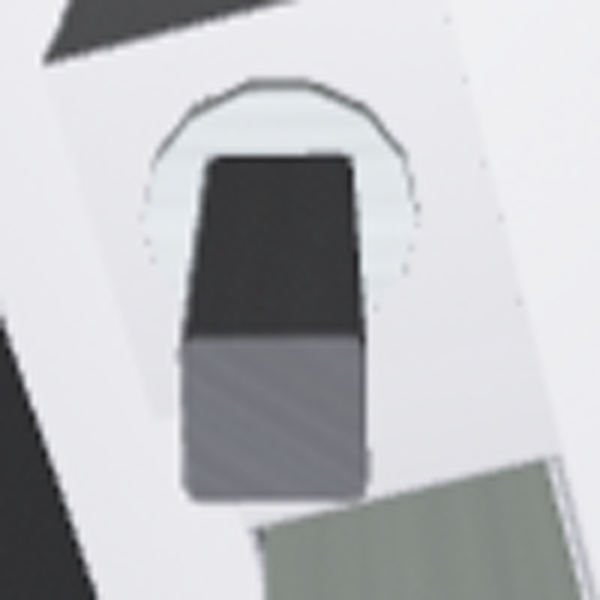

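```bash
python3 -m creep '[[[-0.1,0.25,-2,0,0,0,0.6],[-0.1,0.25,-4,0,0,0,0.6],[-0.1,0.25,-6.1,0,0,0,0.5],[-0.1,0.25,-6.1,0,0,0,0.3],[-0.1,0.25,-6.1,0,0,0,0],[-0.1,0.25,-6.1,0,0,0,0],[-0.1,0.25,-6.1,0,0,0,0],[-0.1,0.25,-6.1,0,0,0,0],[-0.1,0.25,-6.1,0,0,0,0]]]'
python3 - <<'E'
from h import *
np.set_printoptions(precision=4,suppress=True)
c=snap('wrist','w3.png');s=robot.sense();print(s['time'],s['position'],s['eef_rot'],s['grip_width'],s['force'])
E
```

```text
time: 4.0
position: [0.5542, 0.2, 0.062]
eef_rot: [-1.569, -0.0, -1.711]
force: [-1.0, -1.5, 7.0]
grip_width: 0.0154
4.05 [0.5542 0.2001 0.062 ] [-1.5695 -0.0004 -1.7105] 0.015230738415732843 [-0.7028 -0.8856  6.7983]
```

View pics/w3.png

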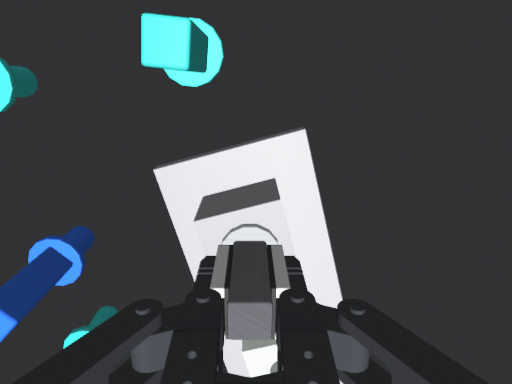

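Run:
```python
from h import *
np.set_printoptions(precision=4,suppress=True)
c=load('w3.png')
cv2.imwrite('pics/cw4.png',cv2.resize(c['img'][215:350,190:310],None,fx=4.4,fy=4.4,interpolation=cv2.INTER_CUBIC)[...,::-1])
c=load('w2.png')
im=c['img'];g=cv2.cvtColor(im,cv2.COLOR_RGB2GRAY);u,v=277,302
w=cv2.resize(g[v-14:v+15,u-16:u+17],None,fx=8,fy=8,interpolation=cv2.INTER_CUBIC)
m=(w<200).astype(np.uint8); k,l,st,ce=cv2.connectedComponentsWithStats(m)
for i in range(1,k):
  if st[i,4]>1500:
    cs,_=cv2.findContours((l==i).astype(np.uint8),cv2.RETR_EXTERNAL,cv2.CHAIN_APPROX_NONE)
    e=cv2.fitEllipse(cs[0]); p=((e[0][0]+.5)/8-.5+u-16,(e[0][1]+.5)/8-.5+v-14)
    print(st[i],e,p,onz(c,*p,.049))
```

```text
[   36    38   181   151 21718] ((126.3310775756836, 112.49524688720703), (150.5014190673828, 181.75741577148438), 85.66026306152344) (276.35388469696045, 301.6244058609009) [0.5641 0.1206 0.049 ]
```

View pics/cw4.png

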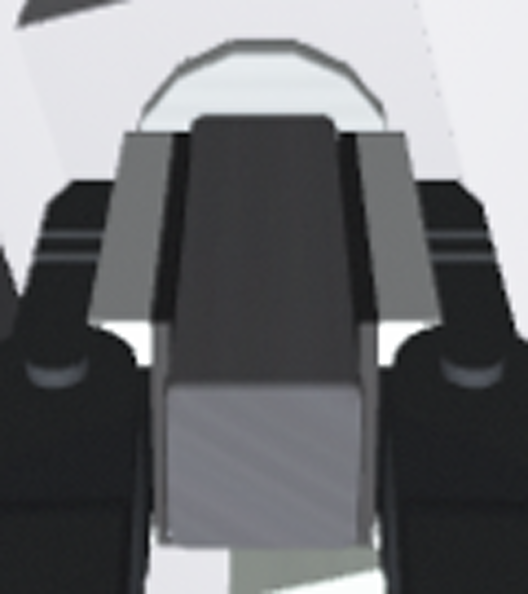

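```bash
python3 -m creep '[[[0,0,1,0,0,0,0],[0,0,2.5,0,0,0,0],[0,0,4.5,0,0,0,0],[0,0,5,0,0,0,0],[0,0,5,0,0,0,0]]]'
python3 - <<'E'
from h import *
np.set_printoptions(precision=4,suppress=True)
c=snap('wrist','w4.png');d=snap('side','s4.png');s=robot.sense();print(s['time'],s['position'],s['eef_rot'],s['grip_width'],s['force'])
E
```

```text
time: 4.68
position: [0.5544, 0.2001, 0.1124]
eef_rot: [-1.569, 0.0, -1.711]
force: [0.5, 0.4, -1.8]
grip_width: 0.0152
4.775 [0.5538 0.1998 0.1115] [-1.5703 -0.001  -1.7105] 0.015048858979103533 [ 1.3501 -0.3301 -1.802 ]
```

View pics/w4.png

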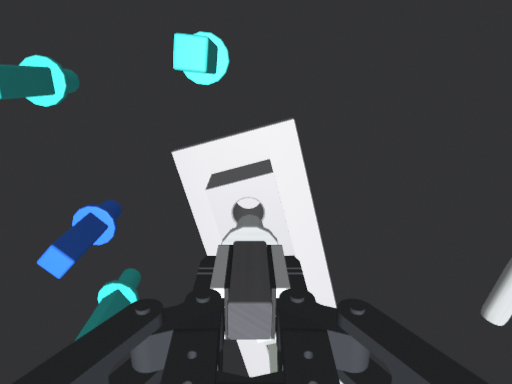

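View pics/s4.png

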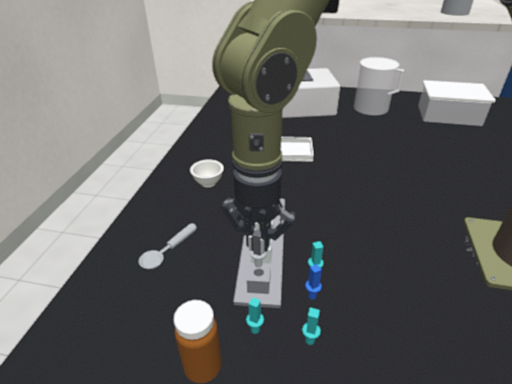

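Run:
```python
from h import *
np.set_printoptions(precision=4,suppress=True)
c=load('w3.png')
print('handle top w3',onz(c,249.5,320.3,.103),'flange far top edge',onz(c,190+263/4.4-.4,215+50/4.4-.4,.053),'far bot',onz(c,190+263/4.4-.4,215+40/4.4-.4,.048))
c=load('w4.png')
cv2.imwrite('pics/cw5.png',cv2.resize(c['img'][190:350,190:310],None,fx=3.7,fy=3.7,interpolation=cv2.INTER_CUBIC)[...,::-1])
```

```text
handle top w3 [0.5552 0.2003 0.103 ] flange far top edge [0.5571 0.2142 0.053 ] far bot [0.5569 0.2132 0.048 ]
```

View pics/cw5.png

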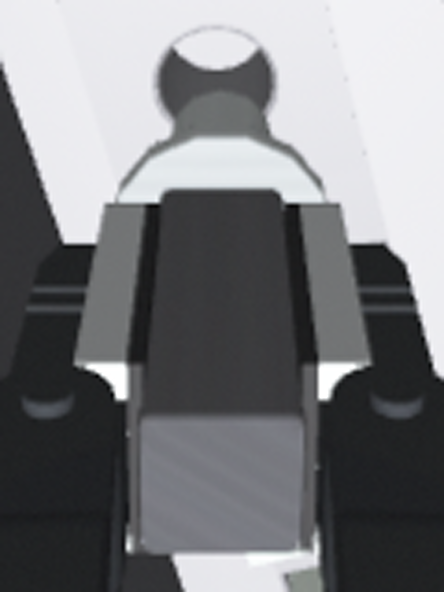

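```bash
python3 -m creep '[[[0.3,-2.7,0,0,0,0,0],[0.6,-5.4,0,0,0,0,0],[0.92,-7.94,0,0,0,0,0],[0.92,-7.94,-0.6,0,0,0,0],[0.92,-7.94,-1.2,0,0,0,0],[0.92,-7.94,-1.2,0,0,0,0]]]'
python3 - <<'E'
from h import *
np.set_printoptions(precision=4,suppress=True)
c=snap('wrist','w5.png');d=snap('side','s5.png');t=snap('top','t5.png');s=robot.sense();print(s['time'],s['position'],s['eef_rot'],s['grip_width'],s['force'])
cv2.imwrite('pics/cw6.png',cv2.resize(c['img'][170:350,150:350],None,fx=3.7,fy=3.3,interpolation=cv2.INTER_CUBIC)[...,::-1])
p=proj(d,[.5633,.12,.06]);print(p);x,y=map(int,p)
cv2.imwrite('pics/cs6.png',cv2.resize(d['img'][y-40:y+40,x-40:x+40],None,fx=7,fy=7,interpolation=cv2.INTER_CUBIC)[...,::-1])
E
```

```text
time: 5.52
position: [0.5622, 0.1219, 0.0987]
eef_rot: [-1.572, -0.001, -1.708]
force: [0.7, -0.0, -0.9]
grip_width: 0.0153
5.675 [0.5629 0.1214 0.0995] [-1.5704 -0.0005 -1.7092] 0.015444123782246905 [-0.134   0.55   -1.2884]
(np.float64(260.4373800914056), np.float64(238.83003904426502))
```

View pics/cw6.png

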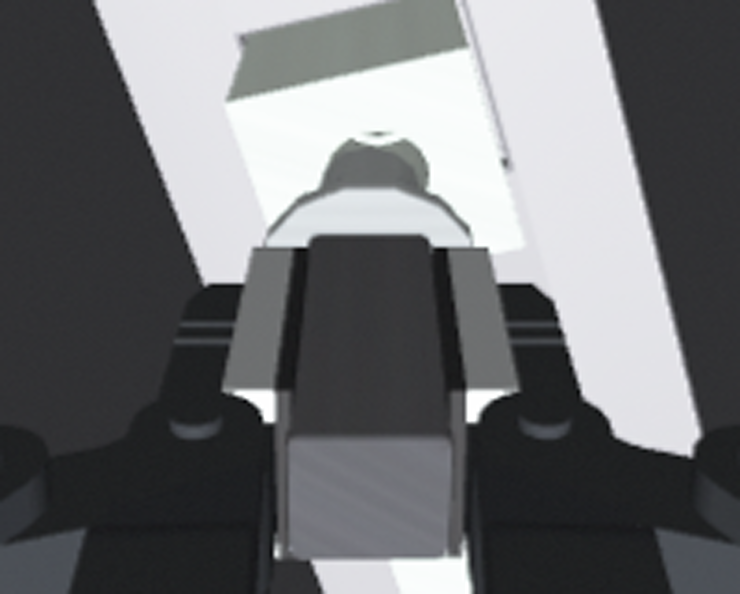

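View pics/cs6.png

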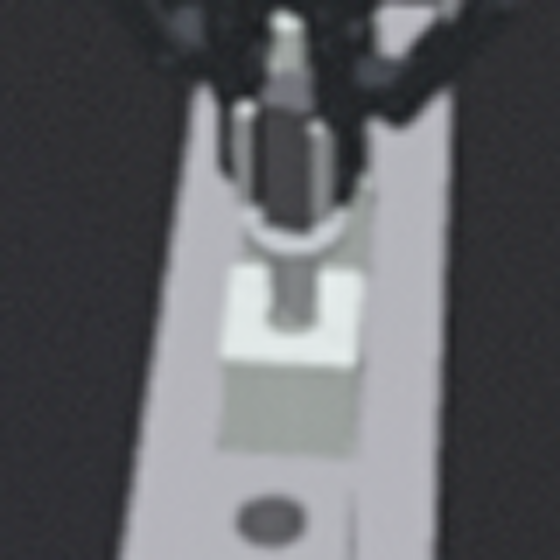

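Run:
```python
from h import *
np.set_printoptions(precision=4,suppress=True)
c=load('w5.png')
f=lambda x,y,z:onz(c,150+(x+.5)/3.7-.5,170+(y+.5)/3.3-.5,z)
A=f(227,100,.049);B=f(468,45,.049);D=f(523,247,.049)
print(A,B,D,np.linalg.norm(A-B),np.linalg.norm(D-B),'centre',(A+D)/2)
a=np.radians(-8);r=np.array([np.cos(a),np.sin(a),0]);k=np.array([-np.sin(a),np.cos(a),0])
print('bore from far',f(378,131,.049)-.0085*k,'from right',f(429,170,.049)-.0085*r)
print('handle top',f(370,497,.0995+.041), 'flange far',f(370,187,.0905)-.015*k)
print('pin L/R near',f(325,185,.07),f(418,185,.07),'tip far',f(370,138,.0555)-.0075*k)
```

```text
[0.5423 0.1377 0.049 ] [0.5815 0.1427 0.049 ] [0.5861 0.1023 0.049 ] 0.039466750976189006 0.04062700571118807 centre [0.5642 0.12   0.049 ]
bore from far [0.5641 0.1201 0.049 ] from right [0.5641 0.1211 0.049 ]
handle top [0.5634 0.1228 0.1405] flange far [0.5631 0.1213 0.0905]
pin L/R near [0.5574 0.1284 0.07  ] [0.5708 0.1265 0.07  ] tip far [0.5632 0.1225 0.0555]
```

```bash
python3 -m creep '[[[0.11,-0.15,0,0,0,0,0],[0.11,-0.15,-0.2,0,0,0,0],[0.11,-0.15,-0.4,0,0,0,0],[0.11,-0.15,-0.5,0,0,0,0],[0.11,-0.15,-0.6,0,0,0,0],[0.11,-0.15,-0.7,0,0,0,0],[0.11,-0.15,-0.8,0,0,0,0],[0.11,-0.15,-0.8,0,0,0,0]]]'
python3 - <<'E'
from h import *
np.set_printoptions(precision=4,suppress=True)
c=snap('wrist','w7.png');s=robot.sense();print(s['time'],s['position'],s['eef_rot'],s['force'],s['wrist_torque'])
cv2.imwrite('pics/cw7.png',cv2.resize(c['img'][170:350,150:350],None,fx=3.7,fy=3.3,interpolation=cv2.INTER_CUBIC)[...,::-1])
E
```

```text
time: 6.68
position: [0.5639, 0.1199, 0.0914]
eef_rot: [-1.571, -0.001, -1.709]
force: [-0.7, 0.7, -1.1]
grip_width: 0.0156
6.725 [0.564  0.1199 0.0915] [-1.5705 -0.0005 -1.7091] [ 0.4873 -0.6356 -1.7619] [-0.0222  0.     -0.0233]
```

View pics/cw7.png

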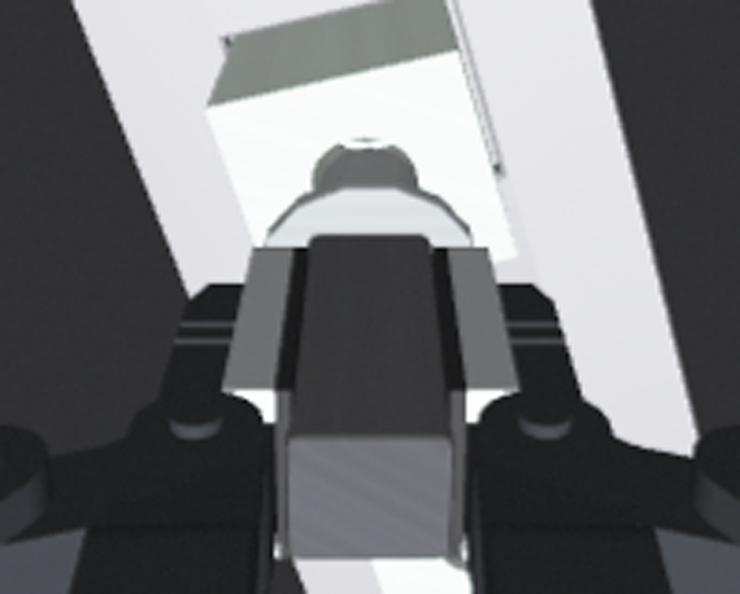

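```bash
python3 -m creep '[[[-0.04,0,-0.1,0,0,0,0],[-0.04,0,-0.2,0,0,0,0],[-0.04,0,-0.3,0,0,0,0],[-0.04,0,-0.4,0,0,0,0],[-0.04,0,-0.4,0,0,0,0]]]'
```

```text
time: 7.35
position: [0.5635, 0.1201, 0.0874]
eef_rot: [-1.571, -0.0, -1.709]
force: [0.3, 0.1, -2.2]
grip_width: 0.0152
```

```bash
python3 -m creep '[[[0,0,-0.1,0,0,0,0],[0,0,-0.2,0,0,0,0],[0,0,-0.3,0,0,0,0],[0,0,-0.4,0,0,0,0],[0,0,-0.5,0,0,0,0],[0,0,-0.5,0,0,0,0]]]'
```

```text
time: 8.1
position: [0.5635, 0.12, 0.0822]
eef_rot: [-1.571, -0.0, -1.709]
force: [0.9, 0.2, -1.8]
grip_width: 0.0151
```

```bash
python3 -m creep '[[[0,0,-0.2,0,0,0,0],[0,0,-0.4,0,0,0,0],[0,0,-0.6,0,0,0,0],[0,0,-0.8,0,0,0,0],[0,0,-1.0,0,0,0,0],[0,0,-1.2,0,0,0,0],[0,0,-1.4,0,0,0,0],[0,0,-1.5,0,0,0,0],[0,0,-1.6,0,0,0,0],[0,0,-1.6,0,0,0,0]]]'
```

```text
time: 9.35
position: [0.5635, 0.1199, 0.0661]
eef_rot: [-1.571, -0.001, -1.709]
force: [-0.7, 0.3, -1.3]
grip_width: 0.0153
```

```bash
python3 -m creep '[[[0,0,-0.1,0,0,0,0],[0,0,-0.2,0,0,0,0],[0,0,-0.25,0,0,0,0],[0,0,-0.3,0,0,0,0],[0,0,-0.3,0,0,0,0]]]'
```

```text
time: 9.98
position: [0.5636, 0.1199, 0.0631]
eef_rot: [-1.571, -0.001, -1.709]
force: [0.2, 0.6, -1.7]
grip_width: 0.0153
```

```bash
python3 -m creep '[[[0,0,-0.05,0,0,0,0],[0,0,-0.1,0,0,0,0],[0,0,-0.15,0,0,0,0],[0,0,-0.15,0,0,0,0]]]'
python3 - <<'E'
from h import *
np.set_printoptions(precision=4,suppress=True)
d=snap('side','s8.png');s=robot.sense();print(s['time'],s['position'],s['force'])
p=proj(d,[.5633,.12,.06]);x,y=map(int,p)
cv2.imwrite('pics/cs8.png',cv2.resize(d['img'][y-40:y+40,x-40:x+40],None,fx=7,fy=7,interpolation=cv2.INTER_CUBIC)[...,::-1])
E
```

```text
time: 10.48
position: [0.5636, 0.1199, 0.0629]
eef_rot: [-1.57, -0.001, -1.709]
force: [-4.4, -0.4, 11.1]
grip_width: 0.0152
10.525 [0.5636 0.1199 0.0629] [-2.8992  0.355  10.8049]
```

View pics/cs8.png

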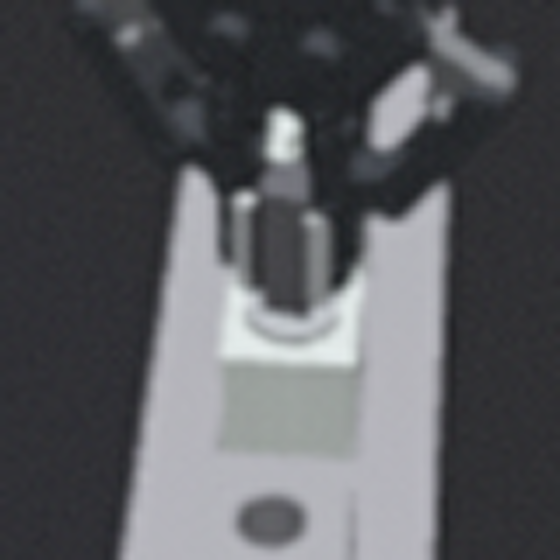

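Insert 1 is good: the flange seated at TCP z 62.9 mm, where about 12 N of contact built up. Next, insert 2.

```bash
python3 -m creep '[[[0,0,1,0,0,0,0],[0,0,2.5,0,0,0,0],[0,0,4.2,0,0,0,0],[0,-0.5,4.5,0,0,0,0],[0.35,-3,4.5,0,0,0,0],[0.7,-5.5,4.5,0,0,0,0],[1.0,-7.9,4.5,0,0,0,0],[1.0,-7.9,4,0,0,0,0],[1.0,-7.9,3.6,0,0,0,0],[1.0,-7.9,3.6,0,0,0,0]]]'
python3 - <<'E'
from h import *
np.set_printoptions(precision=4,suppress=True)
c=snap('wrist','w9.png');s=robot.sense();print(s['time'],s['position'],s['eef_rot'],s['force'])
cv2.imwrite('pics/cw9.png',cv2.resize(c['img'][170:350,150:350],None,fx=3.7,fy=3.3,interpolation=cv2.INTER_CUBIC)[...,::-1])
E
```

```text
time: 11.78
position: [0.5731, 0.0424, 0.0985]
eef_rot: [-1.571, -0.0, -1.707]
force: [0.0, -0.4, -1.2]
grip_width: 0.0152
11.825 [0.5733 0.0423 0.0987] [-1.5706 -0.0002 -1.7071] [ 0.497   0.5307 -0.6098]
```

View pics/cw9.png

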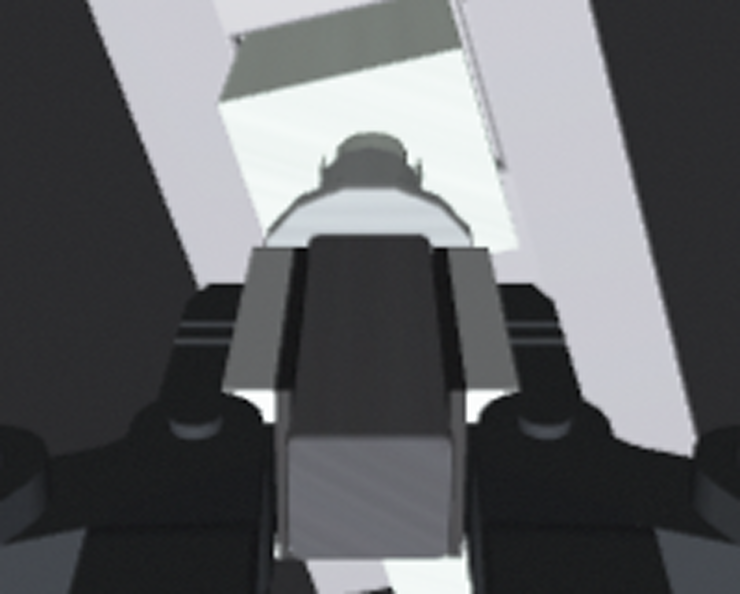

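```bash
cat > bc.py <<'E'
from h import *
np.set_printoptions(precision=4,suppress=True)
def bc(fn,A,B,D,far,r=None):
    c=load(fn)
    f=lambda p,z:onz(c,150+(p[0]+.5)/3.7-.5,170+(p[1]+.5)/3.3-.5,z)
    a=np.radians(-8);k=np.array([-np.sin(a),np.cos(a),0])
    A,B,D=[f(p,.049) for p in (A,B,D)]
    print('centre',(A+D)/2,np.linalg.norm(A-B),np.linalg.norm(D-B),'bore far',f(far,.049)-.0085*k,'LR',[f(p,.049) for p in (r or [])])
E
python3 -c "
from bc import *
bc('w9.png',(219,100),(463,47),(517,249),(371,131),[(322,165),(421,165)])"
```

```text
centre [0.574  0.0405 0.049 ] 0.039815892742023504 0.04058681579015445 bore far [0.574  0.0409 0.049 ] LR [array([0.5664, 0.0438, 0.049 ]), array([0.5823, 0.0416, 0.049 ])]
```

```bash
python3 -m creep '[[[0.03,-0.19,0,0,0,0,0],[0.03,-0.19,-0.2,0,0,0,0],[0.03,-0.19,-0.4,0,0,0,0],[0.03,-0.19,-0.5,0,0,0,0],[0.03,-0.19,-0.6,0,0,0,0],[0.03,-0.19,-0.7,0,0,0,0],[0.03,-0.19,-0.8,0,0,0,0],[0.03,-0.19,-0.8,0,0,0,0]]]'
```

```text
time: 12.82
position: [0.5735, 0.0407, 0.0907]
eef_rot: [-1.571, 0.0, -1.707]
force: [-0.7, 0.2, -1.0]
grip_width: 0.0152
```

```bash
python3 -m creep '[[[0,-0.02,-0.1,0,0,0,0],[0,-0.02,-0.2,0,0,0,0],[0,-0.02,-0.3,0,0,0,0],[0,-0.02,-0.4,0,0,0,0],[0,-0.02,-0.4,0,0,0,0]]]'
```

```text
time: 13.45
position: [0.5735, 0.0405, 0.0866]
eef_rot: [-1.571, 0.0, -1.707]
force: [-0.6, 0.3, -1.2]
grip_width: 0.0155
```

Past the mouth now; tight-stop contact is expected near z 85 mm.

```bash
python3 -m creep '[[[0,0,-0.05,0,0,0,0],[0,0,-0.1,0,0,0,0],[0,0,-0.15,0,0,0,0],[0,0,-0.2,0,0,0,0],[0,0,-0.25,0,0,0,0],[0,0,-0.25,0,0,0,0]]]'
```

```text
time: 14.2
position: [0.5736, 0.0407, 0.0846]
eef_rot: [-1.57, 0.0, -1.707]
force: [-2.8, 1.4, 4.8]
grip_width: 0.0154
```

```bash
python3 -m creep '[[[0,0,-0.05,0,0,0,0],[0,0,-0.1,0,0,0,0],[0,0,-0.1,0,0,0,0]]]'
```

```text
time: 14.58
position: [0.5737, 0.0408, 0.0845]
eef_rot: [-1.57, 0.0, -1.707]
force: [-3.2, 1.0, 8.5]
grip_width: 0.0155
```

Insert 2 stops the pin 8 mm under the mouth: TCP z stayed at 84.5 mm while the force rose to 8.5 N. On to insert 3.

```bash
python3 -m creep '[[[0,0,0.8,0,0,0,0],[0,0,2,0,0,0,0],[0.05,-0.4,2.4,0,0,0,0],[0.35,-3,2.4,0,0,0,0],[0.7,-5.5,2.4,0,0,0,0],[0.97,-7.9,2.4,0,0,0,0],[0.97,-7.9,1.8,0,0,0,0],[0.97,-7.9,1.4,0,0,0,0],[0.97,-7.9,1.4,0,0,0,0]]]'
python3 - <<'E'
from h import *
np.set_printoptions(precision=4,suppress=True)
c=snap('wrist','w10.png');s=robot.sense();print(s['time'],s['position'],s['eef_rot'],s['force'])
cv2.imwrite('pics/cw10.png',cv2.resize(c['img'][170:350,150:350],None,fx=3.7,fy=3.3,interpolation=cv2.INTER_CUBIC)[...,::-1])
E
```

```text
time: 15.7
position: [0.583, -0.0367, 0.098]
eef_rot: [-1.571, 0.001, -1.705]
force: [-0.1, 0.6, -1.5]
grip_width: 0.0155
15.75 [ 0.5832 -0.0368  0.0983] [-1.5704  0.0009 -1.7048] [ 0.9149 -0.3888 -1.6027]
```

View pics/cw10.png

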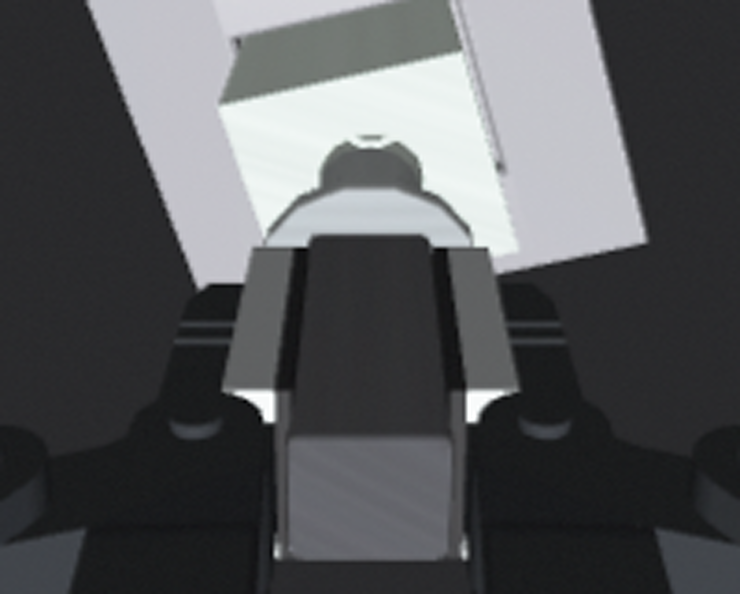

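```bash
python3 -c "
from bc import *
bc('w10.png',(219,103),(463,50),(518,254),(371,134),[(320,170),(421,170)])"
```

```text
centre [ 0.5839 -0.0391  0.049 ] 0.039761773043393504 0.0409916103870576 bore far [ 0.5838 -0.0385  0.049 ] LR [array([ 0.5759, -0.0359,  0.049 ]), array([ 0.5921, -0.0381,  0.049 ])]
```

```bash
python3 -m creep '[[[0.03,-0.21,0,0,0,0,0],[0.03,-0.21,-0.2,0,0,0,0],[0.03,-0.21,-0.4,0,0,0,0],[0.03,-0.21,-0.5,0,0,0,0],[0.03,-0.21,-0.6,0,0,0,0],[0.03,-0.21,-0.7,0,0,0,0],[0.03,-0.21,-0.8,0,0,0,0],[0.03,-0.21,-0.8,0,0,0,0]]]'
```

```text
time: 16.75
position: [0.5834, -0.0387, 0.0902]
eef_rot: [-1.571, 0.001, -1.705]
force: [-0.7, 0.9, -2.0]
grip_width: 0.0153
```

```bash
python3 -m creep '[[[0,-0.01,-0.1,0,0,0,0],[0,-0.01,-0.2,0,0,0,0],[0,-0.01,-0.3,0,0,0,0],[0,-0.01,-0.4,0,0,0,0],[0,-0.01,-0.5,0,0,0,0],[0,-0.01,-0.6,0,0,0,0],[0,-0.01,-0.7,0,0,0,0],[0,-0.01,-0.7,0,0,0,0]]]'
```

```text
time: 17.75
position: [0.5834, -0.0388, 0.0831]
eef_rot: [-1.571, 0.001, -1.705]
force: [-0.7, 0.6, -1.6]
grip_width: 0.0154
```

```bash
python3 -m creep '[[[0,0,-0.2,0,0,0,0],[0,0,-0.4,0,0,0,0],[0,0,-0.6,0,0,0,0],[0,0,-0.8,0,0,0,0],[0,0,-1.0,0,0,0,0],[0,0,-1.2,0,0,0,0],[0,0,-1.4,0,0,0,0],[0,0,-1.5,0,0,0,0],[0,0,-1.6,0,0,0,0],[0,0,-1.7,0,0,0,0],[0,0,-1.8,0,0,0,0],[0,0,-1.8,0,0,0,0]]]'
```

```text
time: 19.25
position: [0.5833, -0.0388, 0.065]
eef_rot: [-1.571, 0.001, -1.704]
force: [0.5, 1.3, -1.3]
grip_width: 0.0152
```

```bash
python3 -m creep '[[[0,0,-0.1,0,0,0,0],[0,0,-0.15,0,0,0,0],[0,0,-0.2,0,0,0,0],[0,0,-0.25,0,0,0,0],[0,0,-0.3,0,0,0,0],[0,0,-0.3,0,0,0,0]]]'
```

```text
time: 20.0
position: [0.5834, -0.0388, 0.063]
eef_rot: [-1.57, 0.001, -1.704]
force: [-2.9, 0.7, 8.7]
grip_width: 0.0153
```

Insert 3 is good as well: it seated at TCP z 63.0 mm with +8.7 N. Returning the gauge to its stand.

```bash
python3 -m creep '[[[0,0,1,0,0,0,0],[0,0,2.5,0,0,0,0],[0,0,4.2,0,0,0,0],[-0.1,0.8,4.9,0,0,0,0],[-0.6,5,4.9,0,0,0,0],[-1.2,10,4.9,0,0,0,0],[-1.85,15,4.9,0,0,0,0],[-2.5,20,4.9,0,0,0,0],[-2.94,23.83,4.9,0,0,0,0],[-2.94,23.83,4.5,0,0,0,0],[-2.94,23.83,4.2,0,0,0,0],[-2.94,23.83,4.2,0,0,0,0]]]'
python3 - <<'E'
from h import *
np.set_printoptions(precision=4,suppress=True)
c=snap('wrist','w11.png');s=robot.sense();print(s['time'],s['position'],s['eef_rot'],s['force'])
cv2.imwrite('pics/cw11.png',cv2.resize(c['img'][170:350,150:350],None,fx=3.7,fy=3.3,interpolation=cv2.INTER_CUBIC)[...,::-1])
E
```

```text
time: 21.5
position: [0.5541, 0.1975, 0.1046]
eef_rot: [-1.571, -0.001, -1.707]
force: [0.3, 0.1, -1.6]
grip_width: 0.0153
21.55 [0.5542 0.1977 0.1047] [-1.5704 -0.0007 -1.7068] [ 0.9665  0.2465 -1.7824]
```

View pics/cw11.png

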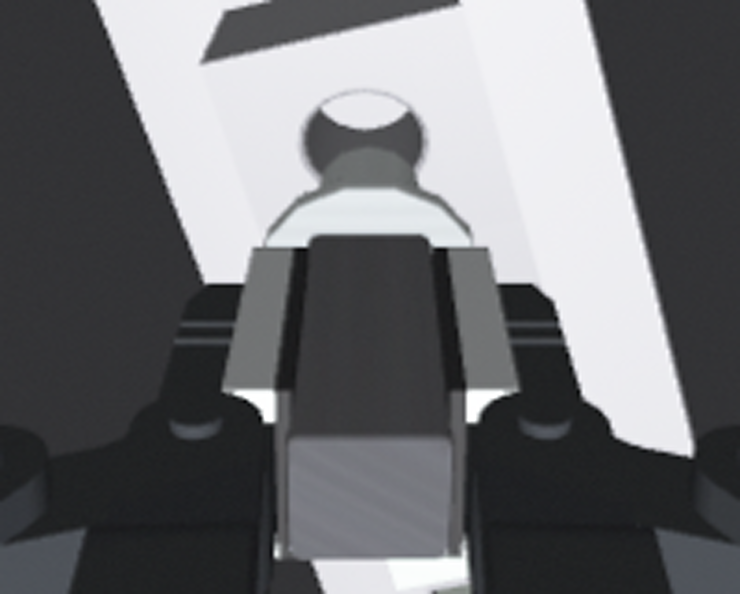

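Run:
```python
from h import *
np.set_printoptions(precision=4,suppress=True)
c=load('w11.png')
f=lambda x,y:onz(c,150+(x+.5)/3.7-.5,170+(y+.5)/3.3-.5,.048)
a=np.radians(-8);k=np.array([-np.sin(a),np.cos(a),0])
print(f(364,91)-.01*k,(f(303,140)+f(427,140))/2)
```

```text
[0.5543 0.1997 0.048 ] [0.5545 0.2    0.048 ]
```

```bash
python3 -m creep '[[[-0.02,0.18,0,0,0,0,0],[-0.02,0.19,-0.5,0,0,0,0],[-0.02,0.19,-1,0,0,0,0],[-0.02,0.19,-1.3,0,0,0,0],[-0.02,0.19,-1.6,0,0,0,0],[-0.02,0.19,-1.6,0,0,0,0]]]'
```

```text
time: 22.3
position: [0.5539, 0.1996, 0.0885]
eef_rot: [-1.571, -0.001, -1.707]
force: [-0.8, -0.4, -1.3]
grip_width: 0.0151
```

```bash
python3 -m creep '[[[0,0,-0.3,0,0,0,0],[0,0,-0.7,0,0,0,0],[0,0,-1.1,0,0,0,0],[0,0,-1.5,0,0,0,0],[0,0,-1.9,0,0,0,0],[0,0,-2.2,0,0,0,0],[0,0,-2.4,0,0,0,0],[0,0,-2.55,0,0,0,0],[0,0,-2.65,0,0,0,0],[0,0,-2.7,0,0,0,0],[0,0,-2.7,0,0,0,0]]]'
```

```text
time: 23.68
position: [0.5539, 0.1996, 0.062]
eef_rot: [-1.57, -0.001, -1.707]
force: [-1.7, -0.7, 5.2]
grip_width: 0.0153
```

```bash
python3 -m creep '[[[0,0,0,0,0,0,0.3],[0,0,0,0,0,0,0.6],[0,0,0,0,0,0,0.6],[0,0,2,0,0,0,0.6],[0,0,4,0,0,0,0.6],[0,0,6,0,0,0,0.6],[0.2,-1,8.5,0,0,0.05,0.8],[0.2,-1,8.5,0,0,0.05,0.9]]]'
python3 - <<'E'
from h import *
np.set_printoptions(precision=4,suppress=True)
c=snap('wrist','w12.png');d=snap('side','s12.png');s=robot.sense();print(s['time'],s['position'],s['eef_rot'],s['force'],s['grip_width'])
E
```

```text
time: 24.68
position: [0.5574, 0.1891, 0.1485]
eef_rot: [-1.567, 0.0, -1.659]
force: [-0.0, 0.0, -0.4]
grip_width: 0.0767
24.775 [0.5557 0.1895 0.1466] [-1.5708 -0.0009 -1.6575] [-0.2518  1.0217 -0.5087] 0.07695433826634643
```

View pics/w12.png

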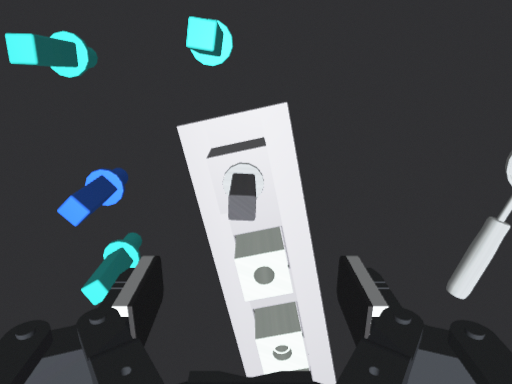

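View pics/s12.png

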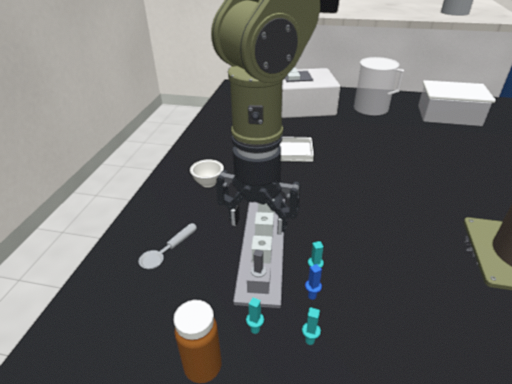

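The gauge is back upright in its stand with the flange on the block. Next I'll line up over insert 2 with the jaws along the rack's x.

```bash
python3 -m creep '[[[0.5,-5,0,0,0,0.07,1],[1.1,-10,0,0,0,0.14,1],[1.75,-14.9,-1,0,0,0.21,1],[1.75,-14.9,-4,0,0,0.21,1],[1.75,-14.9,-6,0,0,0.21,1],[1.75,-14.9,-6,0,0,0.21,1],[1.75,-14.9,-6,0,0,0.21,1]]]'
python3 - <<'E'
from h import *
np.set_printoptions(precision=4,suppress=True)
c=snap('wrist','w13.png');s=robot.sense();print(s['time'],s['position'],s['eef_rot'],s['force'],s['grip_width'])
E
```

```text
time: 25.65
position: [0.5732, 0.0412, 0.0867]
eef_rot: [-1.571, -0.0, -1.447]
force: [0.3, 0.3, 0.2]
grip_width: 0.0857
25.7 [0.5735 0.0411 0.0871] [-1.57   -0.0006 -1.447 ] [-0.029   0.367  -0.1859] 0.08534892840001498
```

View pics/w13.png

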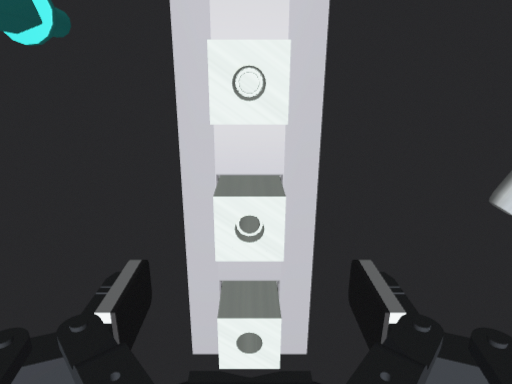

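Square on insert 2 at (249,222); its sleeve ring shows high in the bore, while the ring in the one at (249,82) lies deep. Now down and grip.

```bash
python3 -m creep '[[[0,-0.05,-2.5,0,0,0,1],[0,-0.05,-5,0,0,0,1],[0,-0.05,-6.5,0,0,0,1],[0,-0.05,-7.0,0,0,0,0.9],[0,-0.05,-7.0,0,0,0,0.7],[0,-0.05,-7.0,0,0,0,0.5],[0,-0.05,-7.0,0,0,0,0.2],[0,-0.05,-7.0,0,0,0,0],[0,-0.05,-7.0,0,0,0,0],[0,-0.05,-7.0,0,0,0,0]]]'
```

```text
time: 26.95
position: [0.574, 0.0408, 0.0181]
eef_rot: [-1.569, -0.001, -1.447]
force: [-2.0, -0.3, 6.4]
grip_width: 0.0393
```

```bash
python3 -m creep '[[[0,0,0.5,0,0,0,0],[0,0,1.5,0,0,0,0],[0,0,4,0,0,0,0],[0,0,7,0,0,0,0],[0,0,8,0,0,0,0],[0,0,8,0,0,0,0]]]'
python3 - <<'E'
from h import *
np.set_printoptions(precision=4,suppress=True)
c=snap('wrist','w14.png');d=snap('side','s14.png');s=robot.sense();print(s['time'],s['position'],s['eef_rot'],s['force'],s['grip_width'])
cv2.imwrite('pics/cs14.png',cv2.resize(d['img'][150:310,190:350],None,fx=3.7,fy=3.7,interpolation=cv2.INTER_CUBIC)[...,::-1])
E
```

```text
time: 27.7
position: [0.5743, 0.0406, 0.0985]
eef_rot: [-1.568, -0.001, -1.447]
force: [0.3, 0.1, -3.1]
grip_width: 0.0391
27.8 [0.5734 0.0404 0.0973] [-1.5702 -0.0009 -1.4471] [ 0.4058  0.2966 -1.3338] 0.03910967204925435
```

View pics/w14.png

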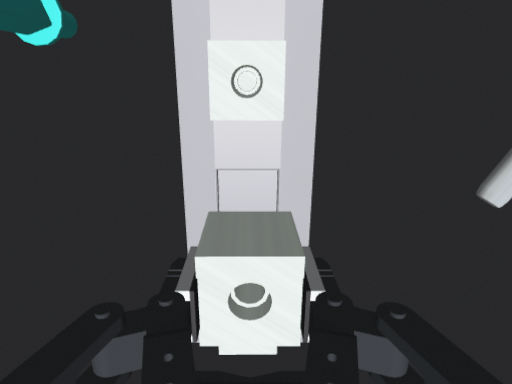

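View pics/cs14.png

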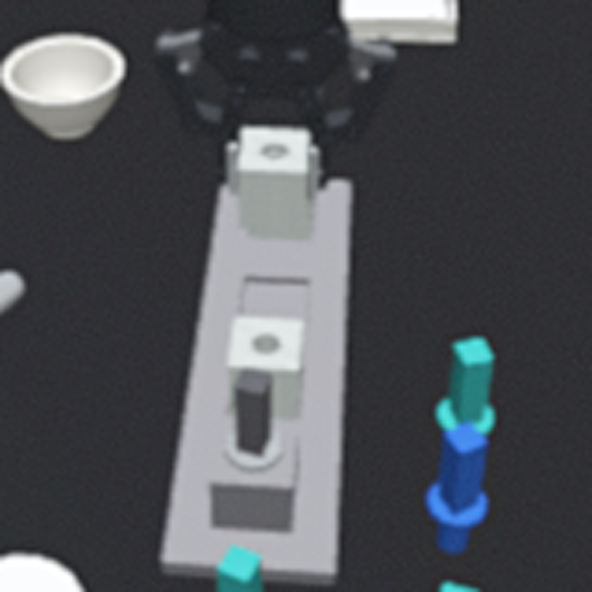

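The insert is held square with its sleeve inside, nest 2 is empty, and the gauge is home in its stand. Carrying it to the tray.

```bash
python3 -m creep '[[[-0.1,-3,0,0,0,0,0],[-0.3,-8,0,0,0,0,0],[-0.5,-13.5,0,0,0,0,0],[-0.7,-19,0,0,0,0,0],[-0.9,-24.5,0,0,0,0,0],[-1.1,-30,0,0,0,0,0],[-1.3,-35,0,0,0,0,0],[-1.4,-38.9,0,0,0,0,0],[-1.4,-38.9,-2,0,0,0,0],[-1.4,-38.9,-4,0,0,0,0],[-1.4,-38.9,-4,0,0,0,0]]]'
python3 - <<'E'
from h import *
np.set_printoptions(precision=4,suppress=True)
c=snap('wrist','w15.png');d=snap('top','t15.png');s=robot.sense();print(s['time'],s['position'],s['eef_rot'],s['force'],s['grip_width'])
E
```

```text
time: 29.18
position: [0.5578, -0.3456, 0.0543]
eef_rot: [-1.575, 0.003, -1.444]
force: [-0.4, -0.2, -1.8]
grip_width: 0.0393
29.275 [ 0.5597 -0.3467  0.0568] [-1.5707  0.0005 -1.4447] [ 0.1814 -0.0235 -1.9957] 0.03904714114476428
```

View pics/w15.png

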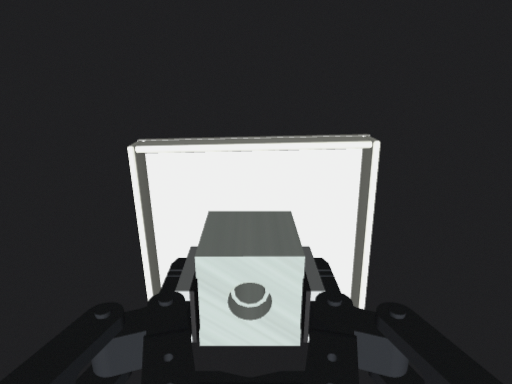

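View pics/t15.png

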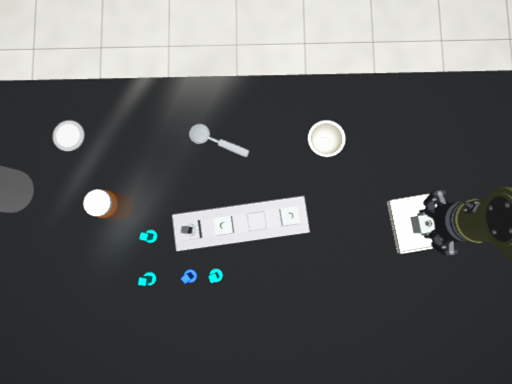

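Run:
```python
from h import *
np.set_printoptions(precision=4,suppress=True)
c=load('w15.png')
A=onz(c,131,149,.022);B=onz(c,378,142,.022);print(A,B,np.linalg.norm(A-B))
u=(B-A)/np.linalg.norm(B-A); n=np.array([u[1],-u[0],0]); print('tray centre',(A+B)/2+.055*n, np.degrees(np.arctan2(u[1],u[0])))
```

```text
[ 0.4925 -0.307   0.022 ] [ 0.6167 -0.2874  0.022 ] 0.12578299254162784
tray centre [ 0.5632 -0.3515  0.022 ] 8.959437184767552
```

```bash
python3 -m creep '[[[0.2,-0.4,-0.7,0,0,0.02,0],[0.2,-0.4,-1.5,0,0,0.03,0],[0.2,-0.4,-2.3,0,0,0.03,0],[0.2,-0.4,-2.9,0,0,0.03,0],[0.2,-0.4,-3.3,0,0,0.03,0],[0.2,-0.4,-3.5,0,0,0.03,0],[0.2,-0.4,-3.6,0,0,0.03,0],[0.2,-0.4,-3.6,0,0,0.03,0]]]'
```

```text
time: 30.28
position: [0.5618, -0.3508, 0.0209]
eef_rot: [-1.57, 0.0, -1.415]
force: [0.2, 0.1, -2.2]
grip_width: 0.0391
```

```bash
python3 -m creep '[[[0,0,-0.1,0,0,0,0],[0,0,-0.2,0,0,0,0],[0,0,-0.25,0,0,0,0],[0,0,-0.3,0,0,0,0],[0,0,-0.3,0,0,0,0]]]'
```

```text
time: 30.9
position: [0.5618, -0.3507, 0.0182]
eef_rot: [-1.571, 0.0, -1.415]
force: [-1.3, 0.6, 0.9]
grip_width: 0.0394
```

```bash
python3 -m creep '[[[0,0,-0.05,0,0,0,0],[0,0,-0.05,0,0,0,0.55],[0,0,-0.05,0,0,0,0.7],[0,0,-0.05,0,0,0,0.7],[0,0,2,0,0,0,0.75],[0,0,5,0,0,0,0.75],[0,0,9,0,0,0,0.75],[0,0,13,0,0,0,0.75],[-4,-4,17,0,0,0,0.75],[-10,-6,19,0,0,0,0.75],[-15,-8,19,0,0,0,0.75],[-15,-8,19,0,0,0,0.75]]]'
python3 - <<'E'
from h import *
np.set_printoptions(precision=4,suppress=True)
c=snap('wrist','w16.png');d=snap('side','s16.png');t=snap('top','t16.png');s=robot.sense();print(s['time'],s['position'],s['force'],s['grip_width'])
a=cv2.resize(d['img'][125:305,225:335],None,fx=3.3,fy=3.3,interpolation=cv2.INTER_CUBIC)
b=cv2.resize(t['img'][180:270,380:460],None,fx=4,fy=4,interpolation=cv2.INTER_CUBIC)
o=np.zeros((594,363+320,3),np.uint8);o[:a.shape[0],:363]=a;o[:b.shape[0],363:]=b
cv2.imwrite('pics/c16.png',o[...,::-1])
E
```

```text
time: 32.4
position: [0.4052, -0.4351, 0.2095]
eef_rot: [-1.576, -0.003, -1.424]
force: [0.4, 0.2, -0.1]
grip_width: 0.064
32.55 [ 0.413  -0.4303  0.2094] [ 0.0461  0.2378 -0.2505] 0.064415084230784
```

View pics/c16.png

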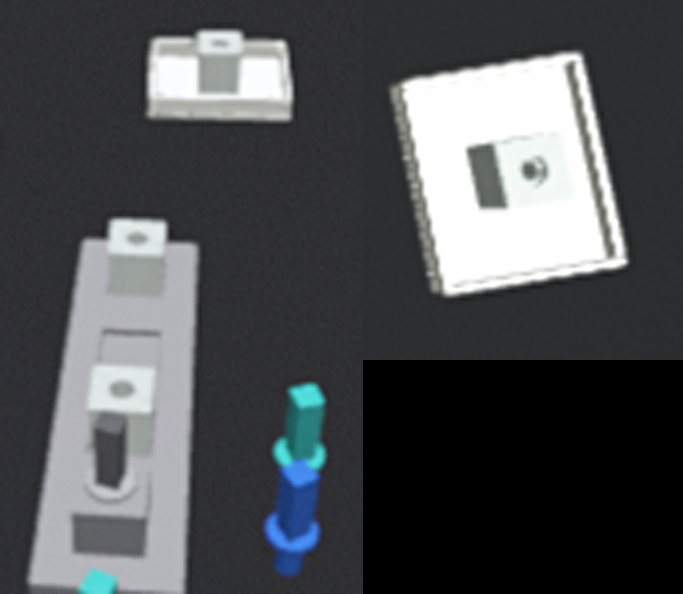

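View pics/w16.png

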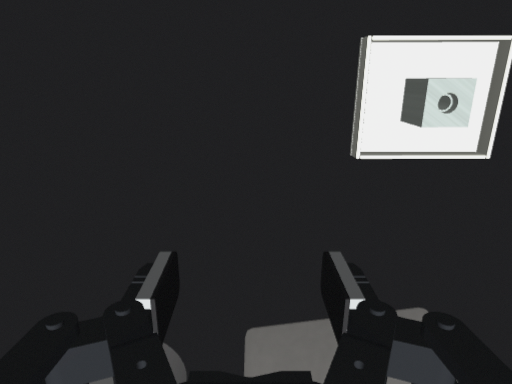

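The insert stands upright in the tray with its sleeve inside, the good inserts are in nests 1 and 3, and the gauge's top sits at side (258,252) as it did at the start, (259,252). Handing in.

```bash
python3 -c "
from plant import robot, sign_off
s=robot.sense();print(s['time'],s['force'],abs(s['joint_vel']).max())
print(sign_off())"
```

```text
32.55 [ 0.04611709  0.23784214 -0.25048448] 0.028431102933455674
the job is handed in; nothing more can be done
None
```

The tight insert was the middle one, insert 2. It now stands upright in the white tray with its sleeve inside. The job took 32.6 s of the 64 s allowed.

- **Gauging:** I tried the inserts in order from the stand.

| Insert | Where the pin stopped | Reported force |
|---|---|---|
| 1 | fully home | about 11 N |
| 2 | 8 mm under the mouth | about 8.5 N |
| 3 | fully home | about 9 N |

- **Gauge:** it went back into its stand until the flange rested on the block, at about 5 N, and at the same tool height as when I first gripped it.
- **Last checks:** the final pictures show the gauge standing as it did at the start, inserts 1 and 3 in their nests, and nest 2 empty. The hand was clear of everything and the force reading was near zero.
- **Disagreements:** camera and tool readings differed by about 0.5 to 1.5 mm, so I corrected each approach from a close wrist view before lowering the pin. The tray measured a few millimetres off its stated size, which left plenty of room for the block. No check failed.

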